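# Close and lock the sliding cover of the rice feed hopper

## Task

Packing is finished and the stainless feed hopper is empty: close its sliding cover. With a fingertip hold the thumb plate of the spring catch down, push the cover by its upright lip past the catch while it is down, and push on until the cover is fully home and the catch springs up again and locks it. Only press and push: do not pinch the lip, and leave the scoop, the sample cup and the brush where they are.

Things in the scene. Friction and masses are not known exactly. Their poses are not given: they have to be found in the camera images.
- hopper: Stainless hopper fixed to the bench, 370 mm long (y), 250 wide over its rails (x), rail tops 129 mm up. Origin: centre of underside; z up. Its y < 18 mm half has a fixed cover, with the sliding cover parked over it, which closes towards +y. Spring catch outside the +x side (far from the robot) at y -45..35 mm, x to 161; beyond y = 35 that side is free.
- cover (a joint): Sliding cover's travel, m: 0 open, 0.182 home (end stop); starts at 0 to 0.012. Captive in rails, a few N of friction, stays where left. With the catch up, its tooth stops the cover at 0.020; over about 0.030 the cover lies on the tooth and keeps it down by itself; from about 0.177 the tooth springs up through a slot in the cover and locks it.
- lip_rear: Rear half of the folded 6 mm lip upright on the cover's leading edge, 147 mm up. On the +x side an ear of it runs out over rail and thumb plate (hopper x 111..159, 132 to 147 mm up). Origin: middle of the ear's rear face, the one to push towards hopper +y (x 142, y = travel - 6 mm, 139.5 mm up). Axes as the hopper's.
- lip_front: Front half (3 mm sheet) of the same lip; origin 3 mm further along hopper +y than lip_rear's. Pressing on it and on lip_rear at once is pinching the lip.
- thumb_plate: Ribbed level plate of the spring catch, 32 (hopper x) x 66 mm (y), 3 thick. Origin: middle of its top, at hopper x 144, y -5, 124 mm up when not pressed; the rail is 3 mm from its inner edge. It moves straight down, wherever pressed. The ear passes 8 mm over it: a finger standing on the plate behind the ear can press it and push the ear with its side.
- catch (a joint): Spring catch's travel, m: 0 up, 0.014 fully down (hard stop). Spring 3 N at first, 6.5 N at the end. Its tooth (12 x 8 mm, inside the rail at hopper x 104, y 20 to 28 mm) lets the cover pass when travel is over 0.009; let go, it springs up at once.
- scoop: Loose aluminium grain scoop on the bench off the hopper's -y end: blade 110 x 75 x 45 mm, 95 mm round handle. Origin: under the blade's middle. Not to be disturbed.
- sample_cup: Loose stainless sample cup, 68 mm wide, 70 mm high, on the bench on the catch side of the hopper. Origin: centre of its foot. Not to be disturbed.
- brush: Loose hand brush lying on the bench on the catch side of the hopper, lower than the thumb plate. Not to be disturbed.

How it is judged:
By the outcome, as a careful person would: the job done as asked, in the order asked, and still so for the second after the job is handed in, with the robot touching nothing.
It also fails if it takes over 42 s, if anything falls off the work surface, if the arm or the gripper's body presses on something with over 40 N, if the wrist force passes 120 N, or if a joint passes its speed limit or range.

## Robot

A 6-joint arm with a two-finger parallel gripper is mounted at the origin on the work surface. World frame = base frame: x ahead of the robot, y to its left, z up, the work surface at z = 0. Lengths are in m, angles in rad, forces in N, time in s.
With the tool pointing down it reaches from about 0.375 to 0.9 m from the base axis. Payload 3.1 kg.
Tool frame: the origin (TCP) lies at the centre of the arm's flange, where the gripper is bolted on; the fingertips stand 173 mm ahead of it and the grasp point (between the pads) lies 155 mm ahead of it; z points along the fingers, x is the direction in which the jaws open and shut, and the axes are right-handed (so a half turn about z gives the same grasp; the last joint's range is limited). The gripper opens to 85 mm and grips with 20 to 120 N. Pads are 22 mm wide; open, the fingers measure 114 mm over their backs; the gripper's body (76 mm by 85 mm) begins 54 mm behind the grasp point. The pads swing forward as they close: fully open they stand 13 mm farther back than shut.
Start: joints at [-1.417, 0.527, 1.433, -0, 1.181, -0.178], TCP at [0.204, -0.591, 0.405] pointing down, gripper open.
Joint ranges: [-3.08, 3.08], [-0.75, 2.2], [0.22, 2.44], [-1.43, 4.57], [0, 2.65], [-2.85, 2.85]. Speed limits (rad/s): [2.79, 2.79, 3.14, 3.14, 3.14, 3.14].

## Interface

Orientations are given as a unit quaternion [x, y, z, w].
In Python, from station import manip gives the robot as it stands.
- The arm moves only by the shell command python3 -m jog 'ROWS' [OPENING] [FORCE]. ROWS is JSON, a list that holds one entry, the list of rows, each a list of 4 numbers: the shift along the world's x, y, z in mm, then the turn about the world's z in degrees. A call has exactly 8 rows; each row shifts and turns the commanded pose from where the row before left it; what a row does not reach is not made up. A row lasts 1/8 s, in which the tool goes at most 62.5 mm and 10.7 degrees, less where a joint would pass 70% of its speed; a pose out of reach is approached as far as the arm can. A call is refused whole if a number of a shift passes 62.5 or a number of a turn 10.7, either way. A call with a gripper value outside its range is refused whole. OPENING is the opening in per cent of the stroke, from 0 (shut) to 100 (fully open), set as the call begins (- or left out, the last holds). The fingers move at their own pace and stop on an object; FORCE is the grip in N (left out, the last holds). Time passes only in rows, so rows that do not move let the fingers close, or fill a call up. It gives the time, the measured TCP pose, the force and the opening at its end, in the units of the state.
- manip.sense(): the state, without advancing time (a new reading comes with each control period).
- manip.snapshot(name): name is "scene" or "side" or "wrist"; returns the picture (400x640x3 uint8, red, green, blue); there is no depth.
- manip.camera_info(name): a dict with "fx", "fy", "cx", "cy" (pixels), "R" (3x3) and "t" (3): a world point X has camera coordinates R X + t. Camera axes: x right, y down, z forward; pixel columns grow to the right and rows downward; lengths in m; the calibration is good to about 2 mm. A picture is of the moment at which its call begins: read the wrist's pose just before it. camera_info takes no time and is no camera call; for the wrist camera it gives the pose at the moment of the call.
- manip.sign_off(): hands the job in, once; it reports no verdict.
The state is a dict: "t": time; "q": joint angles; "qd": joint speeds; "tau": joint torques, N m; "tcp_pos": TCP position; "tool_rot": TCP orientation; "force": force on the tool from outside, world axes, zero at the start; "ft_torque": the same for the moment, N m; "finger_gap": opening from 0.0 (shut) to 1.0 (fully open).
Only numpy, scipy, OpenCV 4.12 (cv2) and the standard library are available. Lean on these libraries where they do the work, as an engineer would, in place of code of your own. Each camera call takes 0.05 s, during which the arm holds its last target. There are 200 camera calls.

## Working session

There is one attempt and no reset: what is moved stays moved. The work goes in short steps, Python scripts to look and compute and a shell command to move; the robot and the scene stay as the last step left them, time stands still between calls to the robot, and variables do not carry over. Pictures are saved under pics/ and viewed, about 8 in all and at most 12, crops included, and the job is handed in when it is done.

```bash
mkdir -p pics
python3 - <<'E'
from station import manip
import cv2,numpy as np
for n in("scene","side"):
    im=manip.snapshot(n); cv2.imwrite(f"pics/{n}0.png",im[:,:,::-1])
    c=manip.camera_info(n); print(n,c["fx"],c["cx"],c["cy"],np.round(c["R"],3).tolist(),np.round(-np.array(c["R"]).T@c["t"],3))
s=manip.sense();print(s["t"],s["tcp_pos"],s["tool_rot"],s["force"],s["finger_gap"])
E
```

```text
scene 392.1193470192994 318.50050415892304 201.2085370870553 [[0.86, 0.511, 0.009], [0.423, -0.702, -0.573], [-0.286, 0.496, -0.82]] [ 0.778 -0.501  0.778]
side 515.6173449764734 314.843091254323 200.95475802026007 [[-0.831, -0.556, -0.006], [-0.403, 0.609, -0.683], [0.383, -0.566, -0.73]] [0.064 0.667 1.074]
0.1 [ 0.20356334 -0.59059297  0.40381454] [ 8.14163493e-01 -5.80634852e-01 -6.88627523e-04 -7.07799890e-04] [ 0.19713349  0.38791705 -0.34025131] 0.9983552842610409
```

View pics/scene0.png

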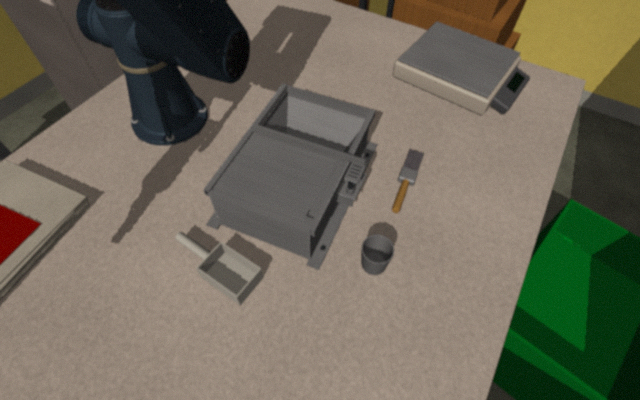

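View pics/side0.png

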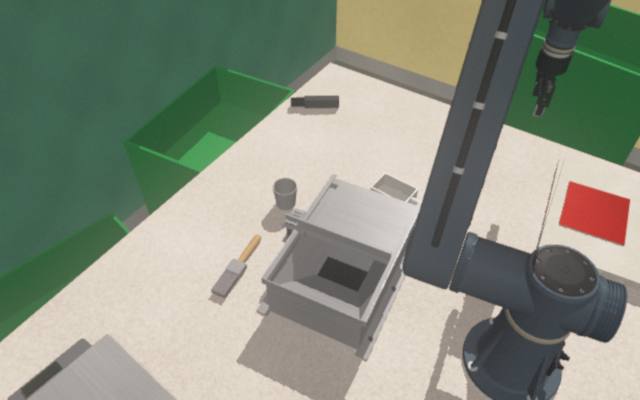

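Scene view: the hopper runs from about (285,88)/(377,112) at its +y end to (210,190)/(310,250) at its -y end. The thumb plate is near (353,178), the cup at (377,253) and the brush at (407,180). The side view shows the cover over the far half. I'll enlarge both.

Run:
```python
import cv2
a=cv2.imread("pics/scene0.png")[80:230,200:400]; cv2.imwrite("pics/c1.png",cv2.resize(a,None,fx=4,fy=4,interpolation=cv2.INTER_CUBIC))
a=cv2.imread("pics/side0.png")[170:320,255:455]
cv2.imwrite("pics/c2.png",cv2.resize(a,None,fx=4,fy=4,interpolation=cv2.INTER_CUBIC))
```

```text
(no output)
```

View pics/c1.png

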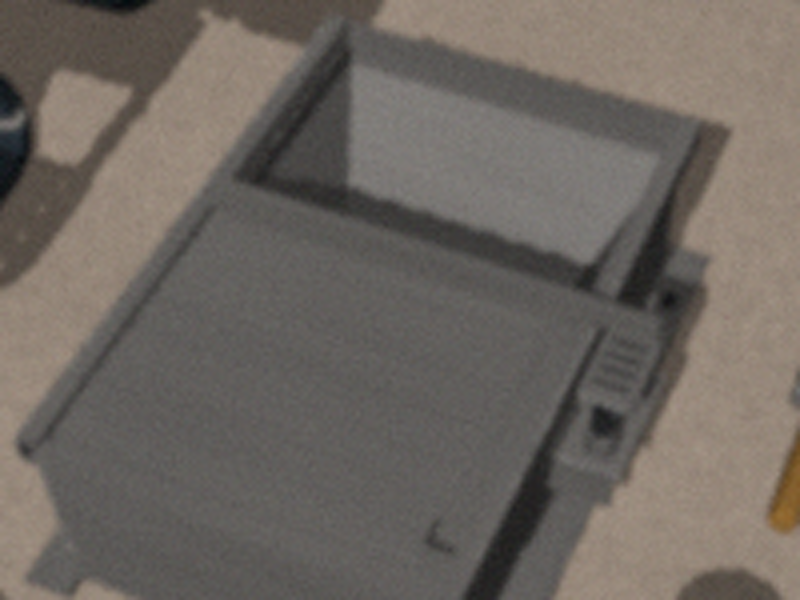

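View pics/c2.png

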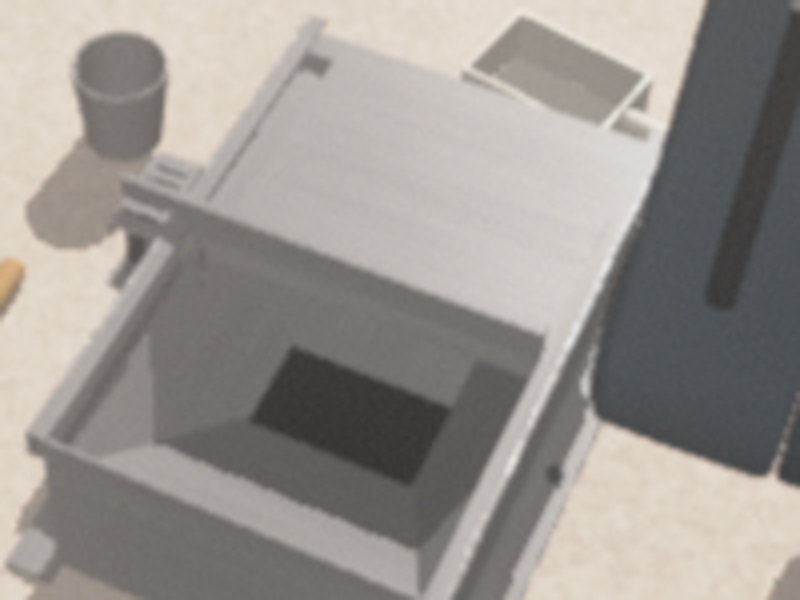

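```bash
cat > h.py <<'E'
from station import manip
import numpy as np
from scipy.optimize import least_squares
def proj(c,X):
    p=np.asarray(X)@np.array(c["R"]).T+c["t"]; return np.c_[c["fx"]*p[:,0]/p[:,2]+c["cx"],c["fy"]*p[:,1]/p[:,2]+c["cy"]]
def toW(P,h):
    a=P[2];R=np.array([[np.cos(a),-np.sin(a)],[np.sin(a),np.cos(a)]]);h=np.array(h,float)
    return np.c_[h[:,:2]@R.T+P[:2],h[:,2]]
E
python3 - <<'E'
from h import *
A=[[343,18],[697,120],[25,440],[660,315],[635,408],[580,395]]
hA=[[-.125,.185,.129],[.125,.185,.129],[-.125,-.185,.129],[.159,-.003,.147],[.160,-.038,.124],[.128,-.038,.124]]
B=[[32,436],[318,20],[122,180]]
hB=[[.125,.185,.129],[.125,-.185,.129],[.159,-.003,.147]]
A=np.array(A)/4+[200,80];B=np.array(B)/4+[255,170]
cs,cd=manip.camera_info("scene"),manip.camera_info("side")
def f(P):
    a=np.array(hA);b=np.array(hB);a[3,1]+=P[3];b[2,1]+=P[3]
    return np.r_[(proj(cs,toW(P,a))-A),(proj(cd,toW(P,b))-B)].ravel()
r=least_squares(f,[.55,-.1,0,.005],loss="soft_l1",x_scale=[.1,.1,.1,.01])
print(r.x.round(4),np.degrees(r.x[2]));print(f(r.x).reshape(-1,2).round(1))
P=r.x;print(toW(P,[[.144,-.005,.124],[.142,P[3]-.006,.1395]]).round(4))
def ray(c,uv):
    d=np.array(c["R"]).T@[(uv[0]-c["cx"])/c["fx"],(uv[1]-c["cy"])/c["fy"],1];o=-np.array(c["R"]).T@c["t"];return o-d*o[2]/d[2]
for n,p in(("cup",(376,268)),("brushend",(397,210)),("brushtip",(418,152)),("scoop",(230,275))):print(n,ray(cs,p).round(3))
E
```

```text
[ 0.4317 -0.0054  0.1424  0.0126] 8.161008725952836
[[-4.3 -1.6]
 [ 0.5 -0.7]
 [-3.  -0. ]
 [ 0.7  0.3]
 [-1.   0.2]
 [-1.5 -1.2]
 [-2.1 -0.3]
 [-4.1 -1.7]
 [-1.3 -0.6]]
[[0.5749 0.0101 0.124 ]
 [0.5713 0.0213 0.1395]]
cup [ 0.703 -0.118  0.   ]
brushend [0.68  0.045 0.   ]
brushtip [0.651 0.244 0.   ]
scoop [ 0.443 -0.293  0.   ]
```

The fit gives yaw of about 8°, with the plate near (0.575, 0.010) and travel of about 12 mm. The rail residuals are a few px, so I'll refine with the wrist camera. I'm moving over with the gripper shut and the jaw axis along the hopper's y.

```bash
python3 -m jog '[[[34,52,0,-1.35],[34,52,0,-1.35],[34,52,0,-1.35],[34,52,0,-1.35],[34,52,0,-1.35],[34,52,0,-1.35],[34,52,0,-1.35],[34,52,0,-1.35]]]' 0 20
python3 -m jog '[[[25,41,0,0],[25,41,0,0],[25,41,0,0],[25,41,0,0],[0,0,0,0],[0,0,0,0],[0,0,0,0],[0,0,0,0]]]'
python3 - <<'E'
from h import *
import cv2
s=manip.sense();c=manip.camera_info("wrist");im=manip.snapshot("wrist");cv2.imwrite("pics/w1.png",im[:,:,::-1])
print(s["t"],s["tcp_pos"],s["tool_rot"],s["force"],s["finger_gap"])
P=[.4317,-.0054,.1424]
print(proj(c,toW(P,[[.128,-.038,.124],[.16,-.038,.124],[.16,.028,.124],[.159,.0066,.147],[.125,.185,.129]])).round())
tip=s["tcp_pos"]+np.array([0,0,-.173]);print(proj(c,[tip]))
E
```

```text
t: 1.1
tcp_pos: [0.4764, -0.1731, 0.4046]
tool_rot: [0.756, -0.655, -0.0, 0.0]
force: [-0.2, 0.3, 0.9]
finger_gap: -0.002
t: 2.1
tcp_pos: [0.5752, -0.012, 0.4048]
tool_rot: [0.755, -0.655, -0.0, 0.0]
force: [0.1, -0.0, 0.1]
finger_gap: -0.0
2.1 [ 0.57522192 -0.01199162  0.40475961] [ 7.55314061e-01 -6.55362987e-01 -9.84212867e-05  1.19682545e-04] [ 0.10566975 -0.02269154  0.13348487] -0.00030906382028237034
[[340. 211.]
 [340. 169.]
 [249. 169.]
 [274. 179.]
 [ 38. 217.]]
[[325.65243515 266.98566592]]
```

View pics/w1.png

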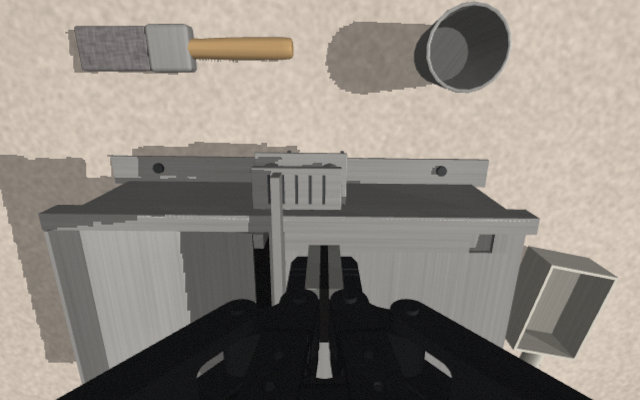

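Run:
```python
import cv2
a=cv2.imread("pics/w1.png")[140:260,230:370]; cv2.imwrite("pics/c3.png",cv2.resize(a,None,fx=5,fy=5,interpolation=cv2.INTER_CUBIC))
```

```text
(no output)
```

View pics/c3.png

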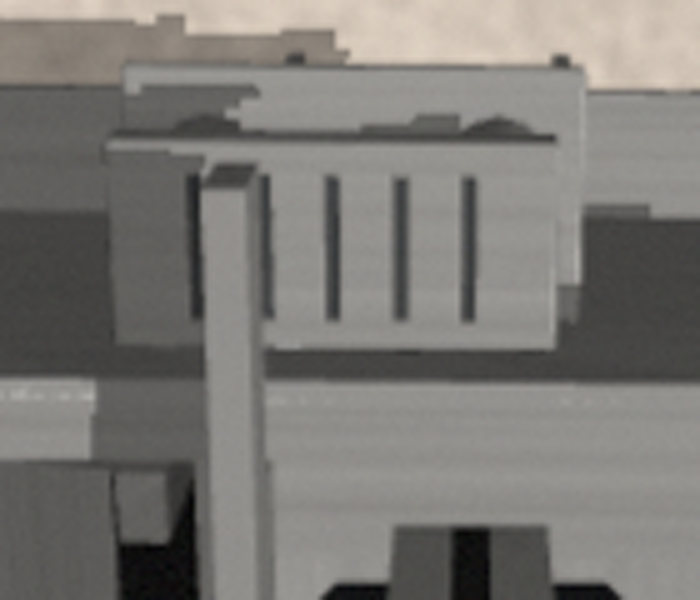

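```bash
cat >> h.py <<'E'
def fit(c,uv,hp,ear):
    uv=np.array(uv,float);hp=np.array(hp,float);e=np.zeros_like(hp);e[ear:,1]=1
    f=lambda P:(proj(c,toW(P,hp+e*P[3]))-uv).ravel()
    r=least_squares(f,[.43,-.005,.142,.01],x_scale=[.1,.1,.1,.01]);return r.x,f(r.x).reshape(-1,2).round(1)
E
python3 - <<'E'
from h import *
c=manip.camera_info("wrist")
uv=np.array([[108,140],[556,138],[556,348],[117,345],[203,188],[248,188]])/5+[230,140]
hp=[[.16,.028,.124],[.16,-.038,.124],[.128,-.038,.124],[.128,.028,.124],[.159,0,.147],[.159,-.006,.147]]
P,r=fit(c,uv,hp,4);print(P.round(4),np.degrees(P[2]),r.tolist())
P2,r=fit(c,np.r_[[[42,212],[537,222]],uv],[[.125,.185,.129],[.125,-.185,.129]]+hp,6);print(P2.round(4),np.degrees(P2[2]),r.tolist())
for Q in(P,P2):
    s=manip.sense();g=toW(Q,[[.144,Q[3]-.006-.0145-.005,.124]])[0];print(g,(g-s["tcp_pos"])*1000,np.cos(Q[2]),np.sin(Q[2]))
E
```

```text
[ 0.4329 -0.0062  0.1413  0.0104] 8.098208121682898 [[-1.0, -0.2], [0.9, 0.2], [0.2, -0.1], [-0.1, 0.4], [-0.0, -0.1], [0.0, -0.1]]
[ 0.4322 -0.0038  0.123   0.0108] 7.047622159323056 [[-3.5, -0.3], [2.6, -1.5], [-0.3, -0.4], [1.5, 1.7], [0.0, 1.2], [-0.3, 0.3], [-0.0, 0.1], [0.0, 0.3]]
[ 0.57759903 -0.0008912   0.124     ] [   2.29995753   10.97693771 -280.77514644] 0.9900280638023852 0.14087026969414193
[ 0.57692476 -0.00069361  0.124     ] [   1.62568318   11.17452777 -280.77514644] 0.9924445154641068 0.12269426932507582
```

Wrist picture: the plate spans u 252–341, v 168–210. The ear's end is at u 271–280, v 178. Both fits agree to 1 mm, with travel of about 10.5 mm. Next I lower the tip to just above the plate, behind the ear.

```bash
python3 -m jog '[[[2,8,-15,0],[0,0,-20,0],[0,0,-20,0],[0,0,-20,0],[0,0,-15,0],[0,0,0,0],[0,0,0,0],[0,0,0,0]]]'
python3 - <<'E'
from h import *
import cv2
c=manip.camera_info("wrist");im=manip.snapshot("wrist");cv2.imwrite("pics/w2.png",cv2.resize(im[130:330,170:470,::-1],None,fx=2.5,fy=2.5))
s=manip.sense();tip=s["tcp_pos"]+np.array([0,0,-.173]);print(proj(c,[tip]),tip)
E
```

```text
t: 3.15
tcp_pos: [0.5779, -0.0029, 0.3155]
tool_rot: [0.756, -0.655, 0.001, -0.0]
force: [0.2, 0.7, 0.8]
finger_gap: 0.003
[[325.41054429 267.78145062]] [ 0.57788951 -0.00293188  0.14253849]
```

View pics/w2.png

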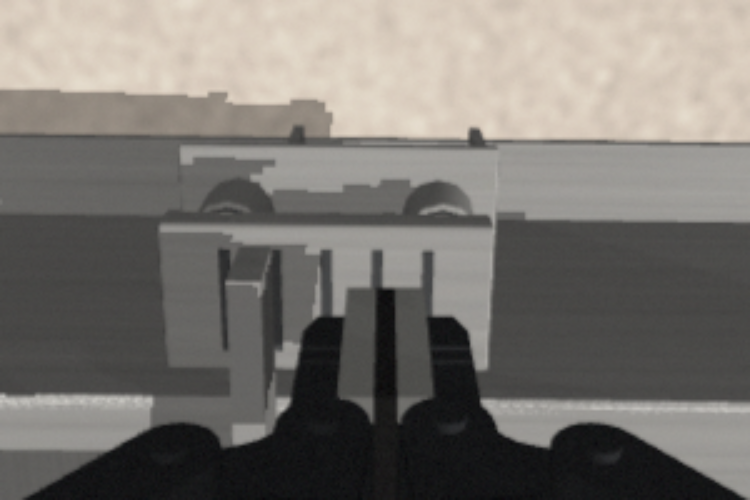

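The tip is behind the ear with a gap of about 5 mm (ear rear at crop u≈272, finger at 300) and is centred over the plate. Pressing now.

```bash
python3 -m jog '[[[0,0,-10,0],[0,0,-6,0],[0,0,-5,0],[0,0,-4,0],[0,0,-4,0],[0,0,-2,0],[0,0,0,0],[0,0,0,0]]]'
```

```text
t: 4.2
tcp_pos: [0.5774, -0.0028, 0.2839]
tool_rot: [0.756, -0.655, -0.0, 0.0]
force: [-1.8, 0.2, 6.0]
finger_gap: 0.003
```

```bash
python3 -m jog '[[[0,0,-1,0],[-0.6,4.5,0,0],[-0.6,4.5,0,0],[-0.6,4.5,0,0],[-0.6,4.5,0,0],[0,0,0,0],[0,0,0,0],[0,0,0,0]]]'
```

```text
t: 5.2
tcp_pos: [0.5763, 0.0143, 0.2836]
tool_rot: [0.756, -0.655, 0.002, -0.001]
force: [0.3, -2.2, 4.9]
finger_gap: -0.002
```

```bash
python3 -m jog '[[[-0.6,4,-0.5,0],[-0.6,4,0,0],[-0.6,4,0,0],[-0.6,4,0,0],[0,0,0,0],[0,0,0,0],[0,0,0,0],[0,0,0,0]]]'
python3 - <<'E'
from h import *
import cv2
im=manip.snapshot("wrist");cv2.imwrite("pics/w3.png",cv2.resize(im[130:330,170:470,::-1],None,fx=2.5,fy=2.5))
E
```

```text
t: 6.2
tcp_pos: [0.5743, 0.03, 0.2834]
tool_rot: [0.756, -0.654, 0.003, -0.001]
force: [0.3, -4.4, 6.1]
finger_gap: -0.002
```

View pics/w3.png

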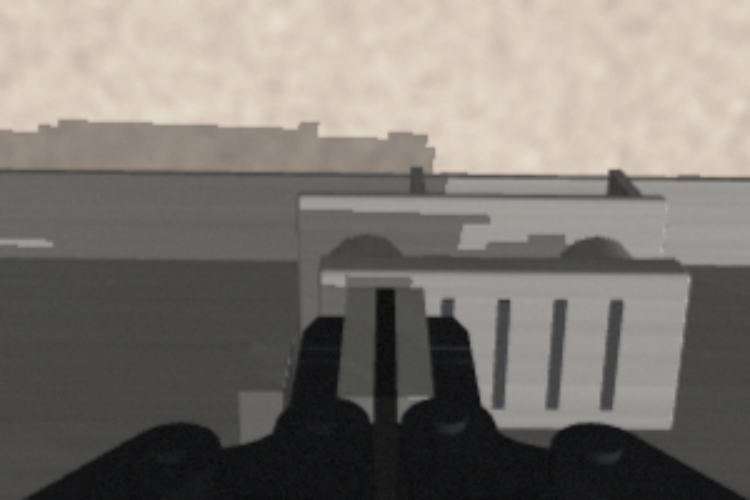

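The ear's end (crop 240–283, v 390) touches the finger. I estimate travel at about 37 mm, so it's past the tooth. I'll push a little more while holding the plate down, then ease up and push on.

```bash
python3 -m jog '[[[-0.6,4,0,0],[0,0,0,0],[0,0,5,0],[0,0,6,0],[-1.4,10,0,0],[-1.4,10,0,0],[-1.4,10,0,0],[-1.4,10,0,0]]]'
python3 -m jog '[[[-1.4,10,0,0],[-1.4,10,0,0],[-1.4,10,0,0],[-1.4,10,0,0],[-1.4,10,0,0],[-1.4,10,0,0],[0,0,0,0],[0,0,0,0]]]'
```

```text
t: 7.25
tcp_pos: [0.5668, 0.0759, 0.2935]
tool_rot: [0.756, -0.655, 0.001, -0.0]
force: [2.9, -3.7, 3.4]
finger_gap: -0.001
t: 8.25
tcp_pos: [0.5569, 0.1358, 0.2923]
tool_rot: [0.756, -0.655, -0.002, 0.001]
force: [-0.3, 0.1, 0.8]
finger_gap: -0.001
```

Run:
```python
from h import *
import cv2
s=manip.sense();P=[.4329,-.0062,.1413];d=s["tcp_pos"][:2]-P[:2];a=P[2]
print("hx,hy",d[0]*np.cos(a)+d[1]*np.sin(a),-d[0]*np.sin(a)+d[1]*np.cos(a),s["tcp_pos"][2]-.173)
im=manip.snapshot("side");cv2.imwrite("pics/s2.png",cv2.resize(im[170:340,230:450,::-1],None,fx=3.5,fy=3.5))
```

```text
hx,hy 0.1427301455867342 0.1231522658545796 0.11933909727887243
```

View pics/s2.png

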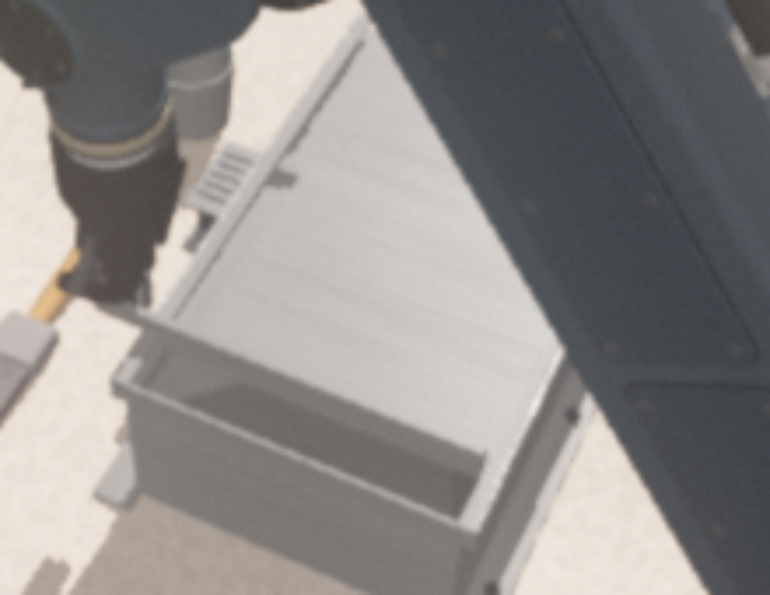

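The cover has followed along: lip end at (145,320), about 35 mm still open, and the plate behind is free. Continuing to the stop.

```bash
python3 -m jog '[[[-1.1,8,0,0],[-1.1,8,0,0],[-1.1,8,0,0],[-1.0,7,0,0],[-0.4,3,0,0],[-0.4,3,0,0],[0,0,0,0],[0,0,0,0]]]'
```

```text
t: 9.3
tcp_pos: [0.5536, 0.1725, 0.2937]
tool_rot: [0.756, -0.655, 0.0, -0.001]
force: [0.9, -0.3, -0.9]
finger_gap: 0.002
```

```bash
python3 -m jog '[[[-0.3,2,0,0],[-0.3,2,0,0],[-0.1,1,0,0],[0,0,0,0],[0,0,0,0],[0,0,0,0],[0,0,0,0],[0,0,0,0]]]'
```

```text
t: 10.3
tcp_pos: [0.5532, 0.1751, 0.2936]
tool_rot: [0.756, -0.654, 0.002, 0.001]
force: [2.2, -9.2, 1.1]
finger_gap: 0.003
```

```bash
python3 -m jog '[[[-0.3,2,0,0],[-0.3,2,0,0],[0,0,0,0],[0,0,0,0],[0,0,0,0],[0,0,0,0],[0,0,0,0],[0,0,0,0]]]'
```

```text
t: 11.3
tcp_pos: [0.5532, 0.1764, 0.2937]
tool_rot: [0.757, -0.654, 0.004, 0.003]
force: [1.7, -20.9, 2.9]
finger_gap: 0.001
```

The force rises to 21 N with almost no motion, so that's the end stop. I'll back off along -y, lift, and check.

```bash
python3 -m jog '[[[1,-7,0,0],[1.6,-12,0,0],[0,0,15,0],[0,0,30,0],[0,0,40,0],[0,0,40,0],[0,-20,10,0],[0,-20,0,0]]]'
python3 -m jog '[[[0,-30,0,0],[0,-30,0,0],[0,-30,0,0],[0,-10,0,0],[0,0,0,0],[0,0,0,0],[0,0,0,0],[0,0,0,0]]]'
python3 - <<'E'
from h import *
import cv2
c=manip.camera_info("wrist");im=manip.snapshot("wrist")
s=np.ascontiguousarray(im[:,:,::-1])
P=[.4329,-.0062,.1413]
up=proj(c,toW(P,[[x,y,.124] for x,y in((.128,-.038),(.16,-.038),(.16,.028),(.128,.028))]))
dn=proj(c,toW(P,[[x,y,.112] for x,y in((.128,-.038),(.16,-.038),(.16,.028),(.128,.028))]))
ear=proj(c,toW(P,[[.159,.182,.147],[.159,.176,.147]]))
print("up",up.round(1).tolist(),"down",dn.round(1).tolist(),"ear",ear.round(1).tolist())
cv2.imwrite("pics/w4.png",s)
E
```

```text
t: 12.3
tcp_pos: [0.5541, 0.1214, 0.429]
tool_rot: [0.756, -0.654, 0.001, -0.0]
force: [-0.5, 0.7, -0.5]
finger_gap: -0.001
t: 13.3
tcp_pos: [0.5544, 0.0229, 0.4282]
tool_rot: [0.756, -0.654, -0.0, -0.0]
force: [-0.0, 0.1, -0.4]
finger_gap: 0.0
up [[387.1, 181.0], [389.5, 141.0], [303.9, 140.7], [304.5, 180.7]] down [[384.7, 177.1], [386.9, 138.5], [304.7, 138.3], [305.2, 176.8]] ear [[85.3, 146.6], [93.7, 146.6]]
```

View pics/w4.png

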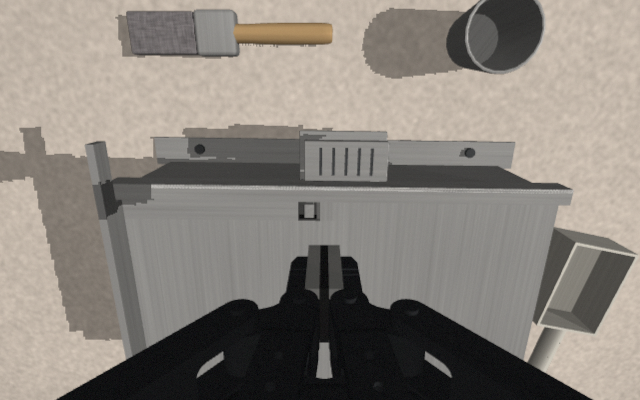

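The tooth stands in the cover's slot at (309,211). The plate's inner edge is at v≈181, where I predicted 180.7 for up and 177 for down. The ear is at u≈86–104, close to the home prediction of 85–94. Nothing loose appears to have moved and the robot is clear, so I'm handing in.

```bash
python3 -c "
from station import manip
print(manip.sign_off())"
```

```text
the job is handed in; nothing more can be done
None
```

The hopper cover is closed and locked, and I handed the job in after about 13 s of robot time.

With the gripper shut, I held the thumb plate down with about 6 N and pushed the ear from behind with the finger's side until the cover was past the tooth. I then eased off the plate and pushed the cover on to its end stop. There the force rose to 21 N with almost no further motion. Then I backed the arm away and raised it clear.

**Last checks, all from the final wrist picture:**
- **Catch:** the tooth shows in the cover's slot, and the thumb plate is back at its up position.
- **Cover:** the ear is at the predicted home position to within a few pixels.
- **Loose items:** the scoop, cup and brush look unmoved, judged by eye.
- **Robot:** the force reading was about 0 N, with nothing touching.

**Disagreement:** the hopper's rail ends were 2–4 pixels off the stated sizes in my pose fits. I therefore positioned from the thumb plate and ear, where the two fits agreed to about 1 mm.

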